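# Show the star tile to the inspection camera

### The job

The orange paint bottle is standing in the view of the inspection camera: stand it upright in the grey tray and let go of it. Then take the tile with the blue star out of the wooden rail and hold it up to the camera: painted face towards the lens, square to it, right way up as the camera sees it, with the middle of the face on the lens axis 16 cm from the glass, and finish still holding it there, steady and touching nothing else. Leave the other two tiles, the bowl, the mug and the small squeeze bottles where they are.

Things in the scene. Friction and masses are not known exactly. Their poses are not given: they have to be found in the camera images.
- tile_star: Loose white ceramic tile with a blue eight-pointed star and a blue top edge; 9 mm thick (x), 66 mm wide (y), 90 mm high (z), about 0.11 kg. Starts standing upright in one of the rail's three slots (any of the three). Origin at the centre of its underside; x points out of the painted face, z up towards the blue edge.
- tile_star_face (a point): Middle of the star tile's painted face: 45 mm above its underside, 4.5 mm along its x.
- tile_sun: Same tile with a yellow disc and yellow top edge, in another slot; same axes; leave alone.
- tile_bars: Same tile with three green bars and green top edge, in another slot; same axes; leave alone.
- rail: Fixed light wooden block, 60 x 280 x 28 mm (x, y, z), standing on the table; three slots side by side along y at -90, 0 and +90 mm, each 12 x 68 mm and 18 mm deep (slot floor 10 mm above the table), so a tile's top is 100 mm above the table and 72 mm above the rail. Origin at the centre of the underside. The painted faces look along its x, away from the robot.
- stand: Fixed stand of the inspection camera: dark base plate 110 x 100 x 12 mm whose middle lies 50 mm along its x, and an 18 mm post 60 mm along its x. Origin on the table; its -x is the direction in which the camera faces, roughly towards the robot. The lens glass is straight above the origin, 225 mm above the table.
- cam_head: Camera head fixed on the stand: grey box about 60 x 70 x 55 mm, black lens barrel of 42 mm diameter, white ring light of 62 mm. Origin at the centre of the lens glass; the camera looks along its -x, which points 20 degrees below level; z is the picture's up. The tile is rightly shown when its x and z axes are parallel to these x and z axes.
- present_point (a point): Point in the air on the lens axis, 160 mm in front of the glass (170 mm above the table): the middle of the painted face belongs here.
- bottle: Loose upright orange paint bottle, about 0.28 kg: straight body 52 mm diameter up to 122 mm, shoulder to 137 mm, white cap 24 mm diameter to 158 mm. Starts on the table under the present point (within about 45 mm). Origin at the centre of its underside, z up.
- tray: Fixed grey open tray, 130 x 130 x 30 mm outside, walls and floor 5 mm thick, empty. Origin at the centre of its underside, z up.
- bowl: Loose blue bowl, 110 mm diameter, 55 mm high; origin at the centre of its underside; leave alone.
- mug: Loose white mug, 80 mm diameter, 90 mm high; origin at the centre of its underside; leave alone.
- squeeze0: Yellow squeeze bottle, 38 mm diameter, body 65 mm high, white cone nozzle to 100 mm; origin at the centre of its underside; leave alone
- squeeze1: Blue squeeze bottle, 38 mm diameter, body 65 mm high, white cone nozzle to 100 mm; origin at the centre of its underside; leave alone
- squeeze2: Green squeeze bottle, 38 mm diameter, body 65 mm high, white cone nozzle to 100 mm; origin at the centre of its underside; leave alone
Not all that is in view belongs to the job. What is shaped like the tile_star but purple or turquoise is not meant. Leave any turquoise look-alike of the bottle alone.

How it is judged:
On the way, in this order (a step that is already met when the one before it is completed fails the run):
1. the orange bottle stands upright in the grey tray, let go (x of bottle in the frame of tray between -0.042 and 0.042 m and y of bottle in the frame of tray between -0.042 and 0.042 m and z of bottle in the frame of tray between 0 and 0.012 m and angle between bottle's own z axis and vertical below 0.12 rad and contact force between bottle and the fingers below 0.1 N and linear speed of bottle below 0.02 m/s), for 0.3 s.
2. the star tile is lifted out of its slot in the fingers (height (world z) of tile_star above 0.04 m and contact force between tile_star and the fingers above 1 N), for 0.1 s.
At the end, for the whole second after the job is handed in: Star tile held still by fingers alone, face centre within 22 mm of the point 160 mm out on the lens axis, painted face to the lens, axes within 0.17 rad of the camera head's; bottle upright (0.12 rad), let go, within 42 mm of tray centre in x and y; other tiles moved under 20 mm (all of step 1 and distance between tile_star_face and present_point below 0.022 m and angle between the x axis of tile_star and the x axis of cam_head, either way round below 0.17 rad and angle between the z axis of tile_star and the z axis of cam_head, either way round below 0.17 rad and x of cam_head in the frame of tile_star above 0.1 m and angle between tile_star's own z axis and vertical below 0.8 rad and contact force between tile_star and the fingers above 2 N and linear speed of tile_star below 0.02 m/s and angular speed of tile_star below 0.15 rad/s and contact force between tile_star and stand below 0.1 N and contact force between tile_star and bottle below 0.1 N and contact force between tile_star and rail below 0.1 N and distance of each of tile_sun, tile_bars from where it was at the start of the episode below 0.02 m); the arm keeps its last pose, push and grip.
It fails at once if another tile, the bowl, the mug or a squeeze bottle is shifted (tiles 20 mm, others 30 mm) (distance of any of tile_sun, tile_bars from where it was at the start of the episode above 0.02 m or distance of any of bowl, mug, squeeze0, squeeze1, squeeze2 from where it was at the start of the episode above 0.03 m).
It also fails if it takes over 59 s, if anything falls off the work surface, if the arm or the gripper's body presses on something with over 40 N, if the wrist force passes 120 N, or if a joint passes its speed limit or range.

### The arm

A 6-joint arm with a two-finger parallel gripper is mounted at the origin on the work surface. World frame = base frame: x ahead of the robot, y to its left, z up, the work surface at z = 0. Lengths are in m, angles in rad, forces in N, time in s.
With the tool pointing down it reaches from about 0.35 to 0.85 m from the base axis. Payload 8.1 kg.
Tool frame: the origin (TCP) lies at the very end of the fingers, on their centre line; the grasp point (between the pads) lies 19 mm behind it (tcp_to_grasp is the distance from the TCP to the grasp point, in m); z points along the fingers, y is the direction in which the jaws open and shut (so a half turn about z gives the same grasp; the last joint's range is limited). The gripper opens to 85 mm and grips with 20 to 120 N. Pads are 22 mm wide; open, the fingers measure 114 mm over their backs; the gripper's body (76 mm by 85 mm) begins 54 mm behind the grasp point. The pads swing forward as they close: fully open they stand 13 mm farther back than shut.
Start: joints at [1.042, 0.13, 1.488, -0, 1.523, -0.085], TCP at [0.258, 0.542, 0.231] pointing down, gripper open.
Joint ranges: [-2.96, 2.96], [-0.89, 2.26], [0.02, 2.5], [-1.34, 4.48], [0, 2.73], [-2.66, 2.66]. Speed limits (rad/s): [2.39, 2.39, 2.79, 3.14, 3.14, 3.14].

### API

Orientations are given as a rotation vector (axis times angle).
In Python, from cell import move_to, line_to, goto_joints, command_gripper, sleep, ik, get_state, capture, camera_info, MotionError, sign_off, tcp_to_grasp gives the robot as it stands. Calls block until the motion is done:
- move_to(position, orientation): joint-space move of the TCP to a pose.
- line_to(position, frame=None, v=0.15): straight line of the TCP; frame=None keeps the orientation; v is the mean speed in m/s.
- goto_joints(angles): joint-space move.
- command_gripper(opening, grip_force=None): finger opening in m; grip_force is the grip in N (None keeps the last); returns when the fingers have stopped.
- sleep(seconds).
- ik(position, orientation): joint angles nearest the present ones, or None.
- get_state(): the state.
- capture(name): name is "scene" or "top" or "wrist"; returns the picture (420x560x3 uint8, blue, green, red); there is no depth.
- camera_info(name): a dict with "fx", "fy", "cx", "cy" (pixels), "xyz" and "attitude" of the camera in the world; the wrist camera has in their place "hand_eye" (4x4, takes a point from camera to tool coordinates, whose origin is the TCP and whose axes are the flange's). Camera axes: x right, y down, z forward; pixel columns grow to the right and rows downward; lengths in m; the calibration is good to about 2 mm. A picture is of the moment at which its call begins: read the wrist's pose just before it. camera_info takes no time and is no camera call.
A pose or a line that the arm cannot do raises MotionError and nothing moves.
- sign_off(): hands the job in, once; it reports no verdict.
The state is a dict: "clock": time; "q": joint angles; "joint_vel": joint speeds; "effort": joint torques, N m; "eef_pos": TCP position; "tcp_rot": TCP orientation; "ft_force": force on the tool from outside, world axes, zero at the start; "moment": the same for the moment, N m; "opening": finger opening in m.
Only numpy, scipy, OpenCV 4.12 (cv2) and the standard library are available. Lean on these libraries where they do the work, as an engineer would, in place of code of your own. Each camera call takes 0.05 s, during which the arm holds its last target. There are 200 camera calls.

## Working session

There is one attempt and no reset: what is moved stays moved. The work goes in short steps, each a Python script; the robot and the scene stay as the last script left them, time stands still between calls to the robot, and variables do not carry over. Pictures are saved under pics/ and viewed, about 8 in all and at most 12, crops included, and the job is handed in when it is done.

```bash
mkdir -p pics; python3 - <<'E'
from cell import *
import cv2
for n in("scene","top"):
    cv2.imwrite(f"pics/{n}0.png",cv2.resize(capture(n),None,fx=1.4,fy=1.4)); print(n,camera_info(n))
print(camera_info("wrist"),get_state(),tcp_to_grasp)
E
ls
```

```text
scene {'fx': 490.8486585097906, 'fy': 490.8486585097906, 'cx': 275.51377226221206, 'cy': 215.7442804369447, 'xyz': array([ 1.55060047, -0.09556603,  1.14228296]), 'attitude': array([-1.78802243, -1.72149827,  0.70353087])}
top {'fx': 379.5484304900253, 'fy': 379.5484304900253, 'cx': 282.73288782138803, 'cy': 210.50859522604455, 'xyz': array([ 0.44131036, -0.03497912,  1.14734696]), 'attitude': array([-2.13068542,  2.18741706, -0.17072981])}
{'fx': 312.7480204997886, 'fy': 312.7480204997886, 'cx': 280.21337144196156, 'cy': 207.93365351034475, 'hand_eye': array([[ 2.01941696e-04, -9.55915867e-01, -2.93640622e-01,
         7.47656822e-02],
       [ 9.99999900e-01,  3.10415010e-04, -3.22806009e-04,
        -7.33675288e-06],
       [ 3.99725843e-04, -2.93640527e-01,  9.55915834e-01,
        -1.42850932e-01],
       [ 0.00000000e+00,  0.00000000e+00,  0.00000000e+00,
         1.00000000e+00]])} {'clock': 0.1, 'q': array([ 1.04155716e+00,  1.31084814e-01,  1.48923193e+00, -1.14656999e-05,
        1.52298247e+00, -8.54327210e-02]), 'joint_vel': array([-1.17904026e-03, -1.34329474e-03, -1.17941474e-03, -1.34442357e-03,
       -8.11583882e-05,  3.83793753e-04]), 'effort': array([ 1.59049876e-03, -5.70946634e+01, -5.01947808e+01, -8.79387358e-05,
        7.85592652e-03, -1.08055423e-05]), 'eef_pos': array([0.25736845, 0.54142733, 0.23031602]), 'tcp_rot': array([-6.91310072e-01, -3.06406809e+00,  2.56008768e-03]), 'ft_force': array([-0.7321562 , -0.18643255, -0.67833368]), 'moment': array([-0.00492249,  0.03673185, -0.0243857 ]), 'opening': 0.08544303949629974} 0.0187
pics
```

View pics/scene0.png

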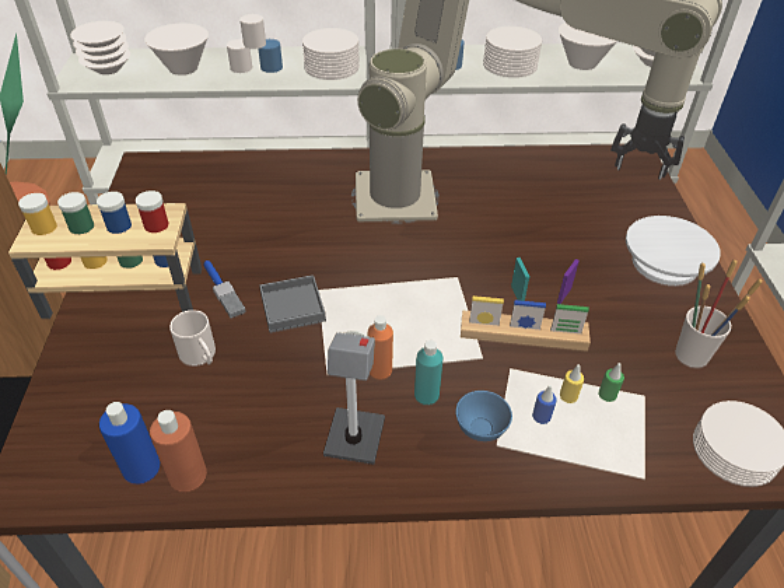

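View pics/top0.png

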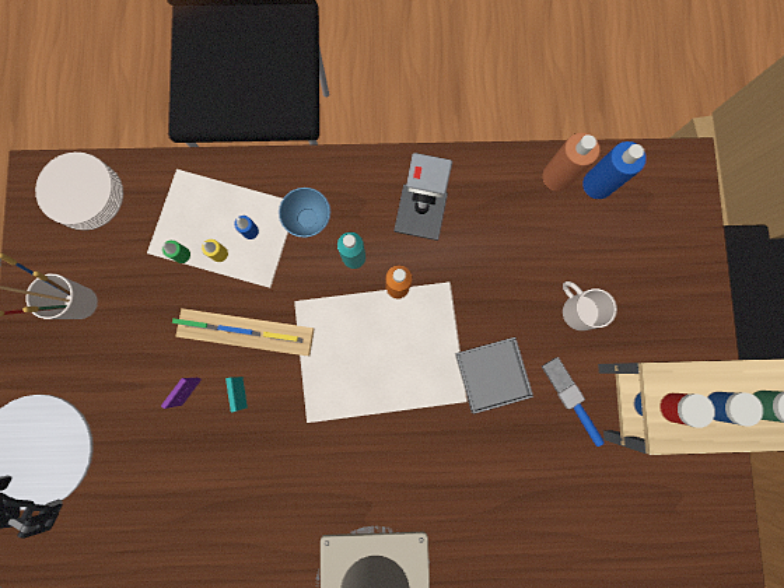

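The scene shows the orange bottle at about (380,350), the tray at (292,303) and the star tile at (527,316), which is the middle slot. In the top view these are at (399,275), (494,375) and (237,329). Next I'll enlarge both.

```bash
python3 - <<'E'
import cv2
from cell import capture
a=capture("top")[95:310,115:395]; cv2.imwrite("pics/topc.png",cv2.resize(a,None,fx=2.75,fy=2.75,interpolation=cv2.INTER_CUBIC))
a=capture("scene")[185:340,180:440]; cv2.imwrite("pics/scenec.png",cv2.resize(a,None,fx=3,fy=3,interpolation=cv2.INTER_CUBIC))
E
```

```text
(no output)
```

View pics/topc.png

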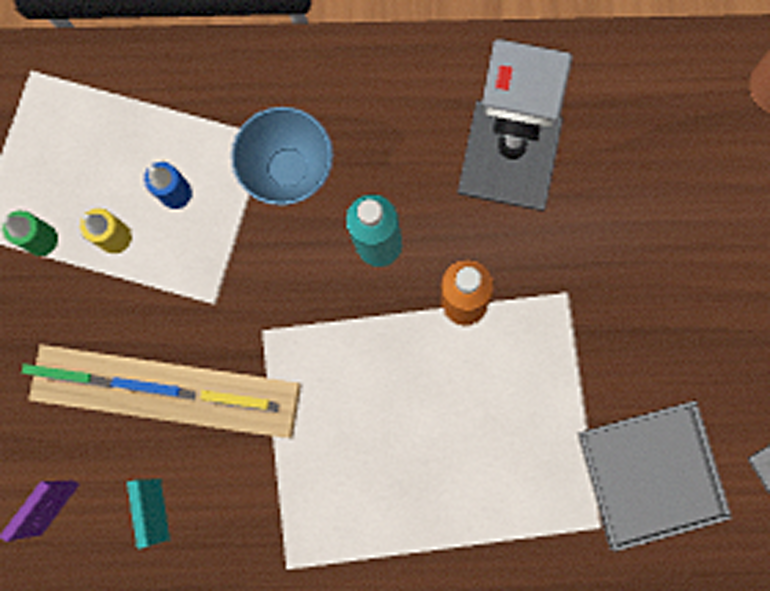

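View pics/scenec.png

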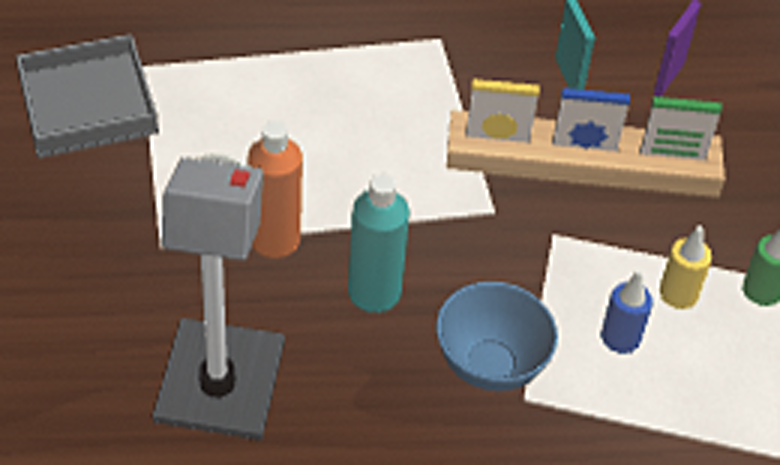

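Crop readings: in the top crop the bottle cap is at (468,279), the star edge runs (112,382)–(180,391), and the plate's front edge runs (459,192)–(545,209). In the scene crop the cap is at (275,127), the blue edge runs (561,92)–(630,97), and all four plate corners are visible.

```bash
cat > h.py <<'E'
import numpy as np, cv2
from cell import *
from scipy.spatial.transform import Rotation as R
CI={n:camera_info(n) for n in("scene","top")}
def ray(n,u,v,pose=None):
    c=camera_info("wrist") if n=="wrist" else CI[n]
    d=np.array([(u-c["cx"])/c["fx"],(v-c["cy"])/c["fy"],1])
    if n=="wrist":
        p,r=pose; M=R.from_rotvec(r).as_matrix(); H=c["hand_eye"]
        return p+M@H[:3,3], M@H[:3,:3]@d
    return c["xyz"],R.from_rotvec(c["attitude"]).as_matrix()@d
def atz(rr,z): o,d=rr; return o+d*(z-o[2])/d[2]
def tri(*rs):
    A=0;b=0
    for o,d in rs:
        d=d/np.linalg.norm(d);P=np.eye(3)-np.outer(d,d);A=A+P;b=b+P@o
    x=np.linalg.solve(A,b); return x,[round(1e3*np.linalg.norm(np.cross(x-o,d/np.linalg.norm(d))),1) for o,d in rs]
T=lambda u,v:ray("top",115+(u+.5)/2.75-.5,95+(v+.5)/2.75-.5)
S=lambda u,v:ray("scene",180+(u+.5)/3-.5,185+(v+.5)/3-.5)
E
python3 - <<'E'
from h import *
np.set_printoptions(precision=4,suppress=True)
print("cap",tri(T(468,279),S(275,127)))
print("tray");
for t,s in [((580,434),(20,55)),((696,403),(18,55)),((729,517),(131,37)),((612,549),(131,37))]: print(atz(T(*t),.03))
for s in [(18,55),(131,37),(156,128),(37,148)]: print(' s',atz(S(*s),.03))
for t,s in [((112,382),(630,97)),((180,391),(561,92)),((200,396),(540,85)),((268,404),(472,82))]: print("edge",tri(T(*t),S(*s)),atz(T(*t),.1))
print("rail"); 
for t in [(40,346),(299,382),(293,437),(30,400)]: print(atz(T(*t),.028))
print("plate")
for s in [(182,320),(285,335),(262,434),(155,418)]: print(atz(S(*s),.012))
for t in [(459,192),(545,209)]: print(atz(T(*t),.012))
print("purple/turq tiles base",atz(T(165,541),0),atz(T(140,548),0))
print("turq bottle cap",tri(T(370,212),S(382,180)))
E
```

```text
cap (array([ 0.6165, -0.0631,  0.1583]), [np.float64(0.3), np.float64(0.3)])
tray
[ 0.4685 -0.1819  0.03  ]
[ 0.4982 -0.308   0.03  ]
[ 0.377  -0.3361  0.03  ]
[ 0.3475 -0.2104  0.03  ]
 s [ 0.3767 -0.3352  0.03  ]
 s [ 0.352 -0.213  0.03 ]
 s [ 0.4918 -0.1823  0.03  ]
 s [ 0.5159 -0.3036  0.03  ]
edge (array([0.5312, 0.2943, 0.099 ]), [np.float64(0.6), np.float64(0.6)]) [0.5311 0.2933 0.1   ]
edge (array([0.5205, 0.2269, 0.0977]), [np.float64(0.6), np.float64(0.6)]) [0.5203 0.2257 0.1   ]
edge (array([0.5147, 0.2059, 0.1025]), [np.float64(0.7), np.float64(0.7)]) [0.5148 0.2058 0.1   ]
edge (array([0.5051, 0.1389, 0.0995]), [np.float64(0.7), np.float64(0.7)]) [0.505  0.1381 0.1   ]
rail
[0.5779 0.3932 0.028 ]
[0.532  0.1169 0.028 ]
[0.4737 0.1236 0.028 ]
[0.5203 0.4022 0.028 ]
plate
[ 0.7241 -0.1538  0.012 ]
[ 0.7446 -0.0579  0.012 ]
[ 0.8494 -0.0823  0.012 ]
[ 0.8297 -0.1767  0.012 ]
[ 0.7412 -0.0604  0.012 ]
[ 0.7195 -0.1559  0.012 ]
purple/turq tiles base [0.3673 0.265  0.    ] [0.3607 0.2916 0.    ]
turq bottle cap (array([0.6847, 0.0299, 0.1582]), [np.float64(0.3), np.float64(0.3)])
```

Positions found:
- **Bottle:** (0.6165, -0.063), with the cap at 0.158.
- **Tray:** centre (0.423, -0.259).
- **Star tile:** (0.526, 0.260), with its top at about 0.099 and yaw about -0.165.
- **Stand:** origin (0.737, -0.108), yaw about -0.222.

I'll check IK first, then do the bottle.

```bash
cat >> h.py <<'E'
def rot(x,y,z): return R.from_matrix(np.c_[x,y,z]).as_rotvec()
def frame_tool(Mt,s):  # tile frame matrix -> tool rotvec
    return rot(s*Mt[:,1],s*Mt[:,0],-Mt[:,2])
YR,YS=-0.165,-0.222
Rail=R.from_euler('z',YR).as_matrix(); Cam=R.from_euler('ZY',[YS,-np.deg2rad(20)]).as_matrix()
star=np.array([.5258,.2600]); glass=np.array([.737,-.108,.225]); present=glass-.16*Cam[:,0]
bot=np.array([.6165,-.063]); tray=np.array([.4228,-.2591])
down=rot([-1,0,0],[0,1,0],[0,0,-1])
E
python3 - <<'E'
from h import *
np.set_printoptions(precision=3,suppress=True)
print(Cam,present)
for s in(1,-1):
    print(s,ik([*star,.06],frame_tool(Rail,s)),ik([*star,.2],frame_tool(Rail,s)),ik(present+.008*Cam[:,2],frame_tool(Cam,s)))
print(ik([*bot,.092],down),ik([*tray,.099],down))
command_gripper(.085,60)
move_to([*bot,.24],down)
line_to([*bot,.092])
command_gripper(.0,50); print(get_state()["opening"])
line_to([*bot,.155])
print(get_state()["opening"],get_state()["ft_force"],get_state()["clock"])
cv2.imwrite("pics/held.png",capture("scene"))
E
```

```text
[[ 0.917  0.22  -0.334]
 [-0.207  0.975  0.075]
 [ 0.342 -0.     0.94 ]] [ 0.59  -0.075  0.17 ]
1 [ 0.372  0.24   1.689 -0.     1.212  0.537] [ 0.372  0.11   1.567 -0.     1.464  0.537] [-0.21  -0.185  1.937 -0.005  1.041  0.014]
-1 [ 0.372  0.24   1.689 -0.     1.212 -2.605] [ 0.372  0.11   1.567 -0.     1.464 -2.605] None
[-0.185  0.286  1.571  0.     1.284 -1.755] [-0.653 -0.046  1.918  0.     1.27  -2.224]
0.05026324637835495
0.050422959933377295 [-0.499 -0.417 -4.238] 5.025
```

View pics/held.png

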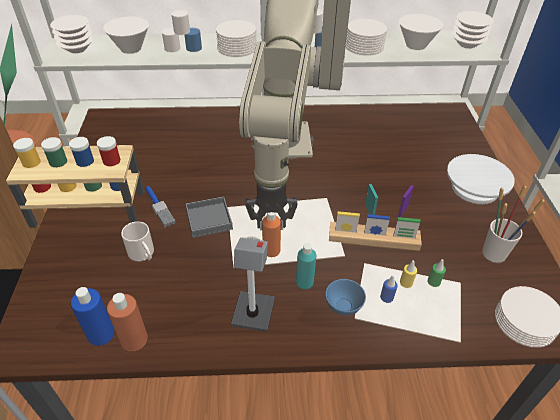

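The bottle is in the gripper and clear of the table (image about (271,237)), and the force reading fits its weight. Next I'll place it in the tray.

```bash
python3 - <<'E'
from h import *
np.set_printoptions(precision=3,suppress=True)
line_to([*tray,.155],v=.2)
line_to([*tray,.1],v=.08)
line_to([*tray,.0975],v=.03); print(get_state()["ft_force"])
command_gripper(.085); sleep(.3)
line_to([*tray,.25],v=.2)
M=frame_tool(Rail,1)
move_to([*star,.22],M)
s=get_state(); print(s["clock"],s["opening"])
w=capture("wrist"); np.save("wp.npy",[s["eef_pos"],s["tcp_rot"]])
sc=capture("scene")[150:330,140:440]
cv2.imwrite("pics/chk.png",np.vstack([cv2.resize(w,None,fx=.72,fy=.72),np.pad(cv2.resize(sc,None,fx=1.34,fy=1.34),((0,0),(0,1),(0,0)))[:,:403]]))
E
```

```text
[1.177 0.44  0.991]
11.6917 0.08491489119094339
```

View pics/chk.png

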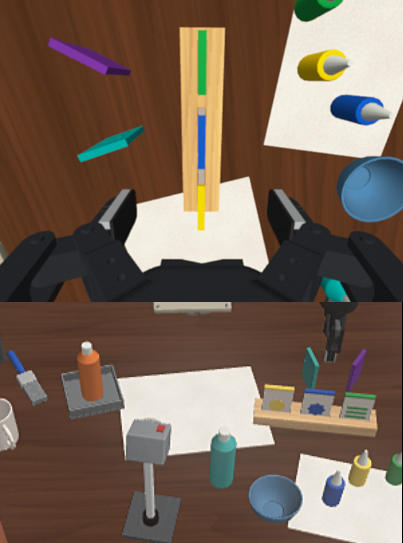

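The bottle stands upright in the tray (lower picture, about (89,375)). In the wrist view the blue edge runs from (201,115) to (201,169), parallel to the tool. I'll check the star's centre from this view, then grasp and lift.

```bash
python3 - <<'E'
from h import *
np.set_printoptions(precision=4,suppress=True)
P=np.load("wp.npy"); a=[atz(ray("wrist",u/.72,v/.72,P),.1) for u,v in((201.7,115),(201.2,169))]
c=(a[0]+a[1])/2; print(a,c,np.linalg.norm(a[0]-a[1]))
if np.linalg.norm(c[:2]-star)<.008:
    p=(c[:2]+star)/2
    line_to([*p,.063],v=.12)      # grasp point ~18 mm below the top edge
    command_gripper(0,50); s=get_state(); print(s["opening"],s["ft_force"])
    line_to([*p,.10],v=.05); line_to([*p,.2],v=.15)
    s=get_state(); print(s["opening"],s["ft_force"],s["clock"],s["eef_pos"])
    move_to(present+.06*Cam[:,2]-.06*Cam[:,0],frame_tool(Cam,1))
    s=get_state(); print(s["clock"],s["eef_pos"],s["opening"])
    cv2.imwrite("pics/w2.png",capture("wrist")); cv2.imwrite("pics/s2.png",capture("scene"))
E
```

```text
[array([0.532 , 0.2953, 0.1   ]), array([0.5202, 0.2287, 0.1   ])] [0.5261 0.262  0.1   ] 0.06763855268083875
0.008559473874377124 [-0.6652  0.5885  0.1553]
0.008679475856804562 [ 0.2384 -0.1858 -1.5805] 15.6333 [0.5253 0.2608 0.1987]
16.8417 [ 0.5156 -0.0573  0.2062] 0.008525150803969579
```

```bash
python3 - <<'E'
import cv2,numpy as np
a=cv2.imread("pics/w2.png");b=cv2.imread("pics/s2.png")[130:340,160:440]
cv2.imwrite("pics/c2.png",np.hstack([cv2.resize(a,(400,300)),cv2.resize(b,(400,300))]))
E
```

```text
(no output)
```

View pics/c2.png

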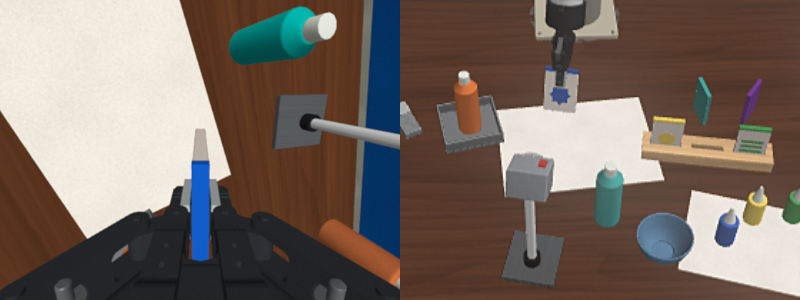

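The star tile is held upright and facing the stand, and the other two tiles are still in the rail. In the left picture the blue edge is centred between the pads. I'll move to the presentation point and check.

```bash
python3 - <<'E'
from h import *
np.set_printoptions(precision=4,suppress=True)
t=present+.008*Cam[:,2]-.0045*Cam[:,0]
line_to(t,v=.06); sleep(1)
s=get_state(); print(s["clock"],s["eef_pos"]-t,s["opening"],s["ft_force"],abs(s["joint_vel"]).max(),(R.from_rotvec(s["tcp_rot"]).inv()*R.from_rotvec(frame_tool(Cam,1))).magnitude())
a=capture("top")[95:310,115:395]; b=capture("scene")[150:300,160:360]
cv2.imwrite("pics/c3.png",np.hstack([cv2.resize(a,(400,307)),cv2.resize(b,(400,307),interpolation=cv2.INTER_CUBIC)]))
# expected top-edge corners in the scene/top pictures
for n in("top","scene"):
    c=CI[n];M=R.from_rotvec(c["attitude"]).as_matrix()
    for y in(-.033,.033):
        p=M.T@(present+.045*Cam[:,2]+y*Cam[:,1]-c["xyz"]); u=c["fx"]*p[0]/p[2]+c["cx"];v=c["fy"]*p[1]/p[2]+c["cy"]
        print(n,((u-115)*400/280,(v-95)*307/215) if n=="top" else (400+(u-160)*2,(v-150)*307/150))
E
```

```text
19.3583 [-0. -0. -0.] 0.008313771694007729 [ 0.8165  0.4149 -1.0237] 0.0010004939665017609 2.518402128165685e-05
top (np.float64(267.2686872637748), np.float64(165.7557633214002))
top (np.float64(230.1103978533996), np.float64(158.41885337668793))
scene (np.float64(591.776867741006), np.float64(104.47584976558109))
scene (np.float64(638.9941625085571), np.float64(110.83258830898279))
```

View pics/c3.png

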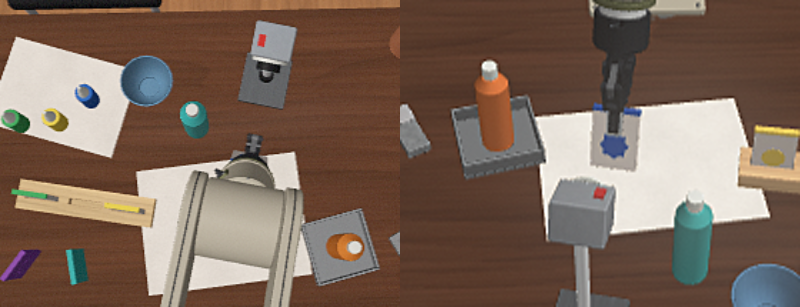

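The tile's top corners appear at about (593,105) and (641,110), within about 2 px of the predicted (592,104) and (639,111). The bottle is standing in the tray. I'm handing in.

```bash
python3 - <<'E'
from h import *
print(atz(ray("top",115+355*.7,95+247*.7003),.163)-np.r_[tray,0])
sign_off(); print(get_state()["clock"])
E
```

```text
[ 0.00024494 -0.00137579  0.163     ]
the job is handed in; nothing more can be done
the job is handed in; nothing more can be done
```

The job is handed in at about 19.4 s on the robot's clock: the orange bottle is in the grey tray, and the star tile is held up to the inspection camera. `sign_off` gave no verdict, so what follows are my own last checks.

- **Bottle:** it stands upright and released, and its cap measures about 1.5 mm from the tray centre.
- **Star tile:** I took it from the middle slot and held it with a 50 N grip. The arm was within 0.1 mm of the commanded pose and still. The tile's top corners in the scene picture matched the prediction to about 2 px.
- **Other objects:** the other tiles, bowl and squeeze bottles looked undisturbed in the last pictures. The mug was outside those crops, but no move went near it.
- **Not checked separately:** I worked out the lens position from the stand's base plate and the given 225 mm height. The two camera views of the plate differed by about 4 mm, against the 22 mm allowed. I did not measure the tile's tilt in the fingers independently of the pads.

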